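# Unpack the last wagon for the toy train

### The job

Fold both top flaps of the cardboard carton outwards, well past upright so that they lean away from the opening, and leave them so. Then take the red toy wagon out of the carton and set it on its wheels on the yellow card, the empty place of the train on the plywood board, in line with the blue and green wagons and evenly spaced. Do not shift the blue and green wagons, and do not knock over or push away the glue bottle.

Things in the scene. Friction and masses are not known exactly. Their poses are not given: they have to be found in the camera images.
- carton: open-topped brown cardboard carton, fixed to the bench, 150 (x) x 190 (y) x 80 mm high, walls and floor 4 mm thick; origin at the centre of its underside; x and y along its sides, z up. Its two top flaps are hinged on the left (+y) and right (-y) rims; its two end flaps are already folded down against the end walls
- flap_left (a joint): angle of the flap on the carton's +y rim, rad: 0 lying shut and level, 1.57 upright, up to 2.9 folded outward; starts partly raised. A stiff card panel 146 x 70 mm, 4 mm thick; it stays where it is left and takes under 2 N at its edge
- flap_right (a joint): the same for the flap on the carton's -y rim
- flap_left_edge (a point): middle of the free edge of the left flap, 70 mm from its hinge line
- flap_right_edge (a point): middle of the free edge of the right flap, 70 mm from its hinge line
- flap_left_hinge (a point): middle of the hinge line of the left flap, on the carton's rim 80 mm above the bench; fixed to the carton, same axes as the carton; the flap opens outward, towards the carton's +y side
- flap_right_hinge (a point): middle of the hinge line of the right flap, on the carton's rim 80 mm above the bench; fixed to the carton, same axes as the carton; the flap opens outward, towards the carton's -y side
- wagon_red: red, inside the carton on its floor; a toy goods wagon, a 72 x 36 mm body (x long, y across, z up) with vertical sides from 10 to 44 mm above its wheels' underside, on four small wheels flush with its sides, with log-like rods on top up to 50 mm; origin at the centre of its underside (wheel bottoms); 85 g
- wagon_blue: blue, standing on the board; otherwise like the red one: a toy goods wagon, a 72 x 36 mm body (x long, y across, z up) with vertical sides from 10 to 44 mm above its wheels' underside, on four small wheels flush with its sides, with log-like rods on top up to 50 mm; origin at the centre of its underside (wheel bottoms); 85 g
- wagon_green: green, standing on the board; otherwise like the red one: a toy goods wagon, a 72 x 36 mm body (x long, y across, z up) with vertical sides from 10 to 44 mm above its wheels' underside, on four small wheels flush with its sides, with log-like rods on top up to 50 mm; origin at the centre of its underside (wheel bottoms); 85 g
- board: plywood board lying fixed on the bench, 290 (x) x 85 (y) x 12 mm, with two dark lines along it; origin at the centre of its underside; three wagon places along its x axis, on its centre line, 90 mm apart
- card: flat yellow card 76 x 42 mm, under 1 mm thick, fixed on the board at the one empty place of the three (either end or the middle); origin at its centre on the board's top; its x axis lies along the board
- glue: white glue bottle with a red cap, 52 mm in diameter, 150 mm tall, loose, standing beyond the work; origin at the centre of its underside
Things that resemble listed ones, but are neither listed nor needed, are in the scene too. Several things have the shape of the carton; the one meant has the colours described above.

How it is judged:
On the way:
1. both flaps are folded outward past upright (each joint above 1.9 rad) while the red wagon is still in the carton (value of joint each of flap_left, flap_right above 1.9 rad and z of wagon_red in the frame of carton below 0.03 m and horizontal distance between wagon_red and carton below 0.08 m), for 0.2 s.
At the end, for the whole second after the job is handed in: Both flaps are open beyond 1.9 rad; the red wagon stands at rest on its wheels, its centre within 7 mm of the card's centre, its length within 8 degrees of the board's (either way round); the blue and green wagons are upright and within 12 mm of where they were (value of joint each of flap_left, flap_right above 1.9 rad and horizontal distance between wagon_red and card below 0.007 m and angle between the x axis of wagon_red and the x axis of card, either way round below 0.14 rad and angle between wagon_red's own z axis and vertical below 0.1 rad and z of wagon_red in the frame of card below 0.005 m and linear speed of wagon_red below 0.02 m/s and distance of each of wagon_blue, wagon_green from where it was at the start of the episode below 0.012 m and angle between each of wagon_blue, wagon_green's own z axis and vertical below 0.12 rad); the robot touches nothing.
It fails at once if the blue or green wagon is shifted more than 12 mm or tipped (not ((distance of wagon_blue from where it was at the start of the episode below 0.012 m and angle between wagon_blue's own z axis and vertical below 0.12 rad) and (distance of wagon_green from where it was at the start of the episode below 0.012 m and angle between wagon_green's own z axis and vertical below 0.12 rad))).
It fails at once if the glue bottle is knocked over or pushed more than 30 mm (angle between glue's own z axis and vertical above 0.4 rad or distance of glue from where it was at the start of the episode above 0.03 m).
It also fails if it takes over 69 s, if anything falls off the work surface, if the arm or the gripper's body presses on something with over 40 N, if the wrist force passes 120 N, or if a joint passes its speed limit or range.

### The arm

A 6-joint arm with a two-finger parallel gripper is mounted at the origin on the work surface. World frame = base frame: x ahead of the robot, y to its left, z up, the work surface at z = 0. Lengths are in m, angles in rad, forces in N, time in s.
With the tool pointing down it reaches from about 0.4 to 0.825 m from the base axis. Payload 7 kg.
Tool frame: the origin (TCP) lies at the very end of the fingers, on their centre line; the grasp point (between the pads) lies 19 mm behind it (arm.grasp_offset is the distance from the TCP to the grasp point, in m); z points along the fingers, y is the line along which they close (so a half turn about z gives the same grasp; the last joint's range is limited). The gripper opens to 88 mm and grips with 3 to 60 N. Pads are 19 mm wide; open, the fingers measure 130 mm over their backs; the gripper's body (78 mm by 193 mm) begins 47 mm behind the grasp point.
Start: joints at [1.558, 0.359, 0.012, 0, -1.224, -0.288], TCP at [0.2, 0.645, 0.227] pointing down, gripper open.
Joint ranges: [-3.07, 3.07], [-1.43, 2.12], [-1.02, 1.25], [-3.03, 1.67], [-3.05, -0], [-3.03, 3.03]. Speed limits (rad/s): [2.39, 2.39, 3.01, 3.14, 3.14, 3.14].

### API

Orientations are given as [roll, pitch, yaw] about the fixed x, y, z axes, in that order (R = Rz(yaw) Ry(pitch) Rx(roll)).
In Python, from station import get_state, cams, arm, nets gives the robot as it stands.
- The arm moves only by the shell command python3 -m creep 'ROWS' [FORCE]. ROWS is a JSON object of lists of equal length, an entry for each row: "translation": the shift along the world's x, y, z in mm, a list of three; "spin": the turn about the world's z in rad; "gripper": the opening, from 0 (shut) to 1 (fully open). In form: {"translation": [[dx, dy, dz], ...], "spin": [spin, ...], "gripper": [gripper, ...]}. A call has 1 to 8 rows; each row shifts and turns the commanded pose from where the row before left it; what a row does not reach is not made up. A row lasts 1/10 s, in which the tool goes at most 50 mm and 8.59 degrees, less where a joint would pass 70% of its speed; a pose out of reach is approached as far as the arm can. A call is refused whole if a number of a shift passes 50 or a number of a turn 0.15, either way. A call with a gripper value outside its range is refused whole. The fingers move at their own pace and stop on an object; FORCE is the grip in N (left out, the last holds). Time passes only in rows, so rows that do not move let the fingers close. It gives the time, the measured TCP pose, the force, the opening and the grip force at its end, in the units of the state.
- get_state(): the state, without advancing time (a new reading comes with each control period).
- cams.grab_frame(name): name is "scene" or "top"; returns a dict with "img" (400x640x3 uint8, red, green, blue), "mtx" (3x3 intrinsics, pixels), "R" (3x3) and "t" (3): a world point X has camera coordinates R X + t. Camera axes: x right, y down, z forward; pixel columns grow to the right and rows downward; lengths in m; the calibration is good to about 2 mm. A picture is of the moment at which its call begins. There is no depth.
- arm.job_done(): hands the job in; it is judged then, once.
Trained networks look in the newest picture that a camera, given by its name, has taken for a name from the list of things; names that differ only in an ending like _2 or _b are one class to them, and where a whole thing is asked for, a point or a joint stands for the part that bears it (a point fixed in the world has none). Each returns a list of dicts, best first, with "confidence" (0 to 1); they miss things now and then, are a little off and sometimes report something else, mostly with a low value. They report only what shows in the picture. A call takes as long as a camera call. They do not tell look-alikes from the thing itself.
- nets.search_frame(camera, label): "centre" ([x, y, z] in m, in world coordinates, good to about 4 mm: the middle of the surface that is visible of it).
- nets.pinpoint(camera, label): "centre" ([x, y, z] in m, in world coordinates, good to about 4 mm: a listed point, or the origin of a listed thing).
The state is a dict: "t": time; "q": joint angles; "qd": joint speeds; "joint_efforts": joint torques, N m; "eef_pos": TCP position; "ee_rot": TCP orientation; "force": force on the tool from outside, world axes, zero at the start; "moment": the same for the moment, N m; "width": finger opening in m; "gripper_force": force on a finger pad.
Only numpy, scipy, OpenCV 4.12 (cv2) and the standard library are available. Lean on these libraries where they do the work, as an engineer would, in place of code of your own. Each camera call takes 0.05 s, during which the arm holds its last target. There are 200 camera calls.

## Working session

There is one attempt and no reset: what is moved stays moved. The work goes in short steps, Python scripts to look and compute and a shell command to move; the robot and the scene stay as the last step left them, time stands still between calls to the robot, and variables do not carry over. Pictures are saved under pics/ and viewed, at most 10 in all, crops included, and the job is handed in when it is done.

```bash
mkdir -p pics; cat > h.py <<'E'
import numpy as np, cv2
from station import get_state, cams, arm, nets
def save(f,name,box=None,s=1):
    im=f["img"][...,::-1]
    if box: im=im[box[1]:box[3],box[0]:box[2]]
    cv2.imwrite("pics/"+name,cv2.resize(im,None,fx=s,fy=s))
def proj(f,X):
    c=np.array(f["R"])@np.array(X,float)+np.array(f["t"]).ravel(); p=np.array(f["mtx"])@c; return p[:2]/p[2]
def ray(f,uv):
    R=np.array(f["R"]);d=R.T@np.linalg.inv(f["mtx"])@np.array([uv[0],uv[1],1.]);return -R.T@np.array(f["t"]).ravel(),d
def onz(f,uv,z):
    o,d=ray(f,uv);return o+d*(z-o[2])/d[2]
def tri(f1,a,f2,b):
    o1,d1=ray(f1,a);o2,d2=ray(f2,b);s=np.linalg.lstsq(np.c_[d1,-d2],o2-o1,rcond=None)[0]
    p,q=o1+d1*s[0],o2+d2*s[1];return (p+q)/2,np.linalg.norm(p-q)
E
python3 - <<'E'
from h import *
np.set_printoptions(precision=4,suppress=True)
a=cams.grab_frame("scene");b=cams.grab_frame("top")
save(a,"s0.png");save(b,"t0.png")
for l in ["carton","flap_left_edge","flap_right_edge","flap_left_hinge","flap_right_hinge","wagon_red","wagon_blue","wagon_green","board","card","glue"]:
  for n,f in (("scene",a),("top",b)):
    for d in nets.pinpoint(n,l)[:4]:
      print(l,n,round(d["confidence"],2),np.array(d["centre"]),proj(f,d["centre"]).round())
print(get_state()["ee_rot"],get_state()["width"])
E
```

```text
carton scene 0.79 [0.2374 0.2438 0.0003] [462. 230.]
carton scene 0.71 [ 0.2809 -0.2507 -0.0012] [335. 138.]
carton scene 0.61 [ 0.517  -0.2416  0.0025] [277. 175.]
carton top 0.97 [ 0.2797 -0.2543  0.002 ] [416. 294.]
carton top 0.89 [0.2384 0.2449 0.0016] [205. 308.]
carton top 0.72 [ 0.5203 -0.2431 -0.0003] [410. 195.]
flap_left_edge scene 0.83 [ 0.2832 -0.232   0.0816] [339. 123.]
flap_left_edge scene 0.74 [0.2416 0.2686 0.0803] [476. 221.]
flap_left_edge scene 0.69 [ 0.5134 -0.1973  0.1309] [284. 154.]
flap_left_edge top 0.94 [ 0.2814 -0.2381  0.079 ] [416. 293.]
flap_left_edge top 0.71 [ 0.5151 -0.2018  0.1362] [403. 185.]
flap_left_edge top 0.63 [0.239  0.2694 0.0861] [186. 309.]
flap_right_edge scene 0.83 [0.2388 0.2184 0.0777] [461. 209.]
flap_right_edge scene 0.72 [ 0.277  -0.2804  0.0837] [330. 113.]
flap_right_edge scene 0.68 [ 0.5233 -0.2861  0.1219] [263. 140.]
flap_right_edge scene 0.38 [0.6409 0.1979 0.0132] [342. 303.]
flap_right_edge top 0.72 [ 0.5215 -0.2784  0.1219] [436. 184.]
flap_right_edge top 0.69 [0.2396 0.2232 0.0801] [208. 309.]
flap_right_edge top 0.57 [ 
[... 967 characters left out ...]
183.]
wagon_red top 0.74 [ 0.536  -0.2162  0.0027] [399. 188.]
wagon_red top 0.24 [ 0.5201 -0.2437  0.0009] [410. 195.]
wagon_blue scene 0.84 [0.6406 0.2015 0.0126] [343. 304.]
wagon_blue top 0.67 [0.6397 0.2009 0.01  ] [232. 143.]
wagon_green scene 0.75 [0.4598 0.2378 0.0151] [405. 272.]
wagon_green top 0.97 [0.4647 0.2357 0.0113] [214. 212.]
board top 0.65 [ 0.5521  0.2169 -0.0037] [224. 179.]
card scene 0.72 [0.5562 0.2147 0.012 ] [371. 288.]
card scene 0.36 [ 0.5283 -0.3376  0.0829] [253. 140.]
card top 0.82 [0.5502 0.2185 0.0109] [223. 178.]
glue scene 0.76 [ 0.7465  0.0419 -0.0015] [270. 286.]
glue top 0.6 [0.7469 0.0415 0.0016] [297. 105.]
[ 3.1415 -0.     -0.3008] 0.08719834790675215
```

View pics/s0.png

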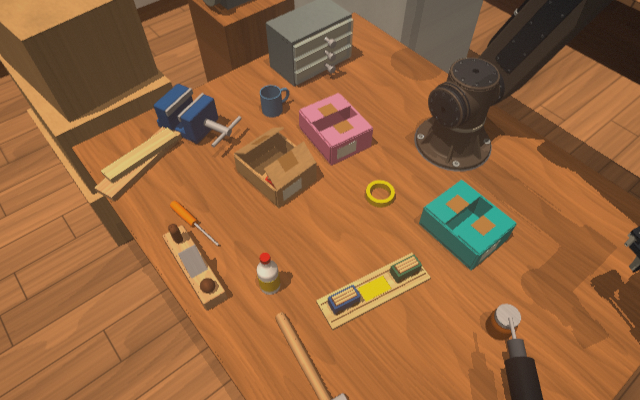

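View pics/t0.png

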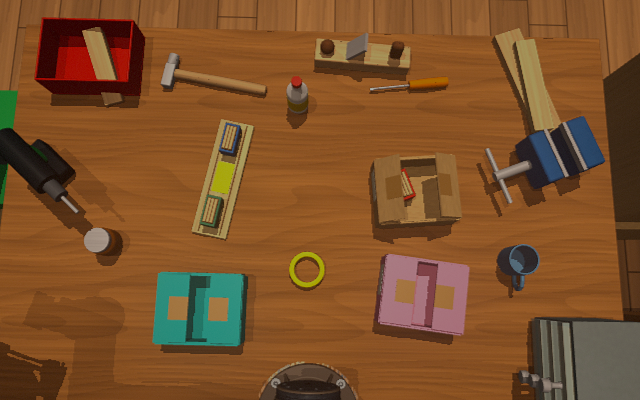

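The scene shows three carton-shaped things. The brown one, at top (415,190) and scene (277,170), has the red wagon in it at top (404,184), so it is the one meant. The teal one at top (200,310) and the pink one at top (422,295) are look-alikes, and so is the red crate at (90,60). On the board, blue is at top (230,138), the card at (223,178) and green at (212,211). The glue is at (297,95). I'll check the choice in one close crop.

```bash
python3 - <<'E'
from h import *
b=cams.grab_frame("top");save(b,"t1.png",(360,140,470,235),6)
E
```

```text
(no output)
```

View pics/t1.png

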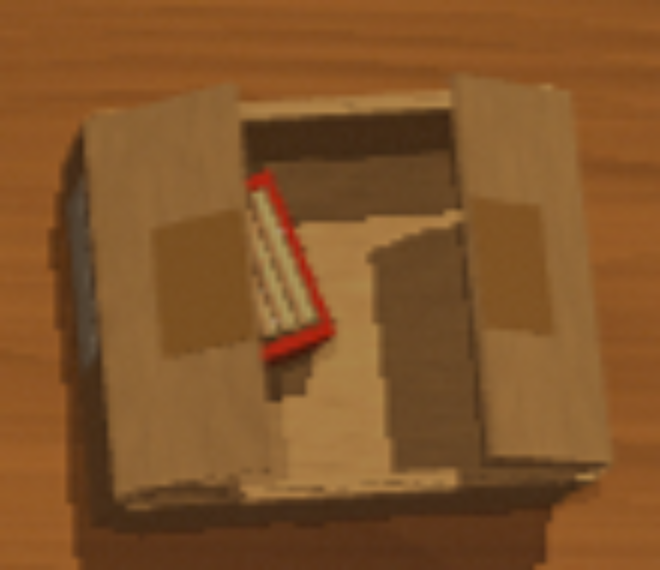

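The crop shows the brown carton with the red wagon partly under the left flap. The wagon's right end corners are at crop (330,330) and (265,178), and both flaps lean inward. Next I move above the opening.

```bash
python3 -m creep '{"translation":[[35,-34,0],[35,-34,0],[35,-34,0],[35,-34,0],[35,-34,0],[35,-34,0],[35,-34,0],[35,-34,0]],"spin":[-0.14,-0.14,-0.14,-0.14,-0.14,-0.14,-0.14,-0.14],"gripper":[0,0,0,0,0,0,0,0]}' 20
python3 -m creep '{"translation":[[35,-35,0],[35,-35,0],[8,-50,0],[8,-50,0],[8,-50,0],[8,-50,0],[8,-50,0],[8,-50,0]],"spin":[-0.08,0,0,0,0,0,0,0],"gripper":[0,0,0,0,0,0,0,0]}'
```

```text
t: 2.05
eef_pos: [0.4812, 0.3712, 0.227]
ee_rot: [-3.141, 0.0, -1.426]
force: [1.8, 0.9, 0.3]
width: 0.0292
gripper_force: 0.0
t: 2.85
eef_pos: [0.5975, 0.0045, 0.227]
ee_rot: [-3.141, 0.0, -1.501]
force: [1.8, 0.6, 0.4]
width: 0.0007
gripper_force: 0.0
```

```bash
python3 -m creep '{"translation":[[-15,-49,0],[-16,-49,0],[-15,-49,0],[-16,-49,0],[-15,-49,0],[0,0,0],[0,0,-20],[0,0,0]],"spin":[0,0,0,0,0,0,0,0],"gripper":[0,0,0,0,0,0,0,0]}'
```

```text
t: 3.65
eef_pos: [0.5209, -0.2319, 0.2045]
ee_rot: [3.138, 0.001, -1.502]
force: [-0.2, 0.3, -0.4]
width: 0.0003
gripper_force: 0.0
```

```bash
python3 -m creep '{"translation":[[0,-9,-10],[0,0,-35],[0,0,-35],[0,0,-34],[0,0,0],[0,10,0],[-1,15,4],[-1,15,5]],"spin":[0,0,0,0,0,0,0,0],"gripper":[0,0,0,0,0,0,0,0]}'
python3 -m creep '{"translation":[[-1,15,6],[-1,15,6],[-1,15,6],[-1,15,3],[-1,15,0],[-1,15,0],[-1,15,0],[0,0,0]],"spin":[0,0,0,0,0,0,0,0],"gripper":[0,0,0,0,0,0,0,0]}'
python3 - <<'E'
from h import *
b=cams.grab_frame("top")
for d in nets.pinpoint("top","flap_left_edge"): print(d)
E
```

```text
t: 4.45
eef_pos: [0.5217, -0.2001, 0.1039]
ee_rot: [-3.139, -0.001, -1.5]
force: [0.3, -1.7, 1.8]
width: 0.0001
gripper_force: 0.8
t: 5.25
eef_pos: [0.5133, -0.0941, 0.1228]
ee_rot: [-3.141, 0.0, -1.499]
force: [-0.0, -0.3, 0.8]
width: 0.0003
gripper_force: 0.1
{'centre': [0.2812, -0.2342, 0.0824], 'confidence': 0.8}
{'centre': [0.5086, -0.0965, 0.1228], 'confidence': 0.62}
{'centre': [0.2406, 0.2674, 0.0852], 'confidence': 0.57}
{'centre': [0.5249, -0.3388, 0.0804], 'confidence': 0.19}
```

```bash
python3 -m creep '{"translation":[[2,-35,5],[2,-35,0],[2,-35,0],[3,-35,0],[0,0,-20],[0,0,-20],[0,-10,0],[1,-12,2]],"spin":[0,0,0,0,0,0,0,0],"gripper":[0,0,0,0,0,0,0,0]}'
python3 -m creep '{"translation":[[1,-12,5],[1,-14,7],[1,-15,7],[1,-15,7],[1,-15,4],[1,-15,0],[1,-15,0],[1,-15,0]],"spin":[0,0,0,0,0,0,0,0],"gripper":[0,0,0,0,0,0,0,0]}'
python3 -m creep '{"translation":[[1,-15,0],[0,-12,0],[0,0,0]],"spin":[0,0,0],"gripper":[0,0,0]}'
```

```text
t: 6.15
eef_pos: [0.5231, -0.2589, 0.0895]
ee_rot: [3.14, 0.0, -1.5]
force: [-0.7, -1.3, -0.1]
width: 0.0003
gripper_force: 0.0
t: 6.95
eef_pos: [0.5312, -0.3753, 0.1191]
ee_rot: [3.141, 0.0, -1.501]
force: [-0.0, 0.1, 0.7]
width: 0.0005
gripper_force: 0.2
t: 7.25
eef_pos: [0.5322, -0.4028, 0.1191]
ee_rot: [3.141, -0.0, -1.502]
force: [-0.0, -0.7, -0.8]
width: 0.0003
gripper_force: 0.0
```

```bash
python3 -m creep '{"translation":[[0,20,35],[0,50,35],[0,50,30],[0,50,20],[0,50,20],[0,50,0],[0,50,0],[0,50,0]],"spin":[0,0,0,0,0,0,0,0],"gripper":[1,1,1,1,1,1,1,1]}'
python3 -m creep '{"translation":[[0,50,0],[0,50,0],[0,0,0]],"spin":[0,0,0],"gripper":[1,1,1]}'
python3 - <<'E'
from h import *
np.set_printoptions(precision=4,suppress=True)
a=cams.grab_frame("scene");b=cams.grab_frame("top")
save(b,"t2.png",(350,140,470,235),6);save(a,"s2.png",(220,110,330,210),6)
for l in ["flap_left_edge","flap_right_edge","wagon_red"]:
  for n,f in (("scene",a),("top",b)):
    for d in nets.pinpoint(n,l)[:3]+nets.search_frame(n,l)[:2]*(l[0]=="w"):
      print(l,n,round(d["confidence"],2),np.array(d["centre"]),proj(f,d["centre"]).round(1))
E
```

```text
t: 8.05
eef_pos: [0.532, -0.0523, 0.2466]
ee_rot: [-3.14, 0.0, -1.501]
force: [1.2, 0.1, 0.4]
width: 0.0586
gripper_force: 0.0
t: 8.35
eef_pos: [0.5324, 0.0507, 0.2463]
ee_rot: [-3.141, 0.001, -1.495]
force: [-0.7, -0.1, 0.4]
width: 0.0827
gripper_force: 0.0
flap_left_edge scene 0.82 [0.2419 0.2658 0.0806] [474.7 220.2]
flap_left_edge scene 0.56 [ 0.5038 -0.0917  0.1179] [310.9 178.4]
flap_left_edge scene 0.29 [ 0.5537  0.2212 -0.0011] [373.3 291.5]
flap_left_edge top 0.76 [ 0.5057 -0.097   0.1242] [355.1 189.5]
flap_left_edge top 0.55 [ 0.2798 -0.2334  0.081 ] [413.9 293.7]
flap_right_edge scene 0.87 [0.2379 0.2172 0.0789] [461.3 208.1]
flap_right_edge scene 0.79 [ 0.5322 -0.395   0.1176] [239.1 121.5]
flap_right_edge scene 0.53 [ 0.2769 -0.2771  0.0831] [330.8 113.6]
flap_right_edge top 0.97 [ 0.5275 -0.3924  0.1151] [485.3 183.5]
flap_right_edge top 0.84 [ 0.2733 -0.2778  0.0838] [434.1 297. ]
wagon_red scene 0.79 [ 0.5346 -0.2202  0.0037] [276.4 181.8]
wagon_red scene 0.66 [ 0.5345 -0.2076  0.0493] [277.8 174.5]
wagon_red top 0.6 [ 0.537  -0.2164  0.0015] [399.2 187.7]
wagon_red top 0.42 [ 0.5243 -0.337   0.081 ] [456.8 187.3]
wagon_red top 0.77 [ 0.5307 -0.2098  0.0418] [399.3 186.9]
```

View pics/t2.png

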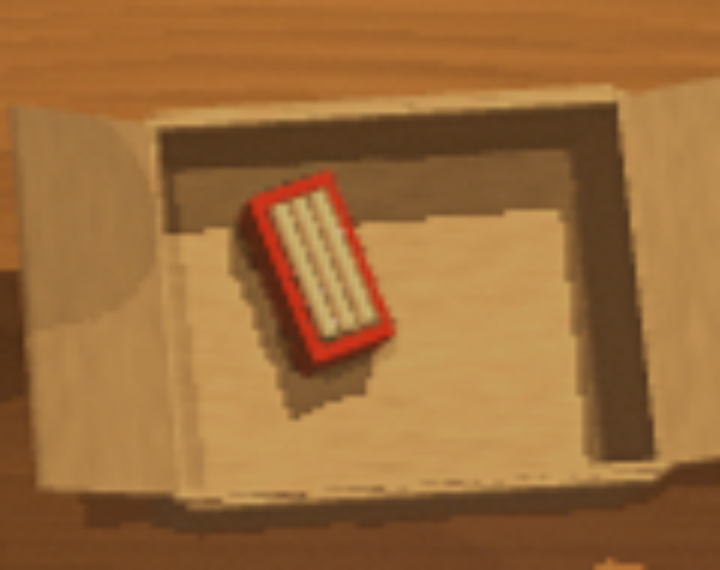

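View pics/s2.png

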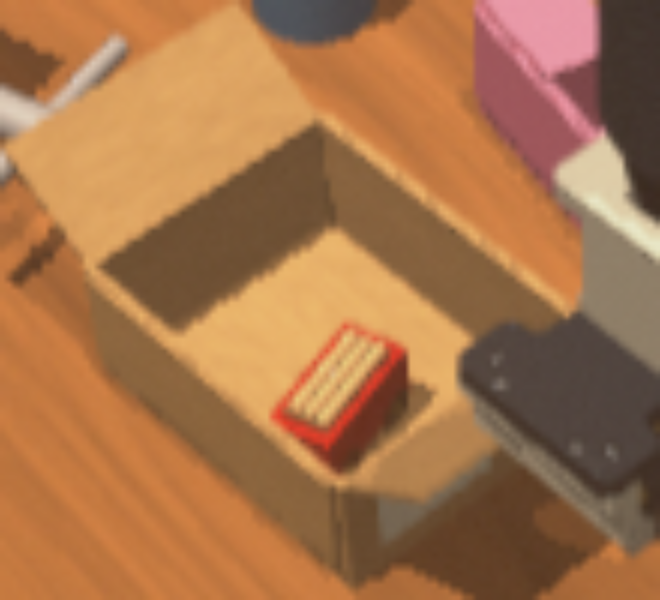

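Both flaps are well open, at about 2.5 rad. In the top crop the wagon's body top has corners at (250,207), (331,172), (394,330) and (313,362). The matching scene crop corners are (333,435), (275,412), (348,325) and (405,350).

```bash
python3 - <<'E'
from h import *
np.set_printoptions(precision=4,suppress=True)
a=cams.grab_frame("scene");b=cams.grab_frame("top")
T=np.array([[250,207],[331,172],[394,330],[313,362]])/6+[350,140]-.4
S=np.array([[333,435],[275,412],[348,325],[405,350]])/6+[220,110]-.4
P=[]
for t,s in zip(T,S):
  p,e=tri(b,t,a,s);P.append(p);print(p,round(e,4),onz(b,t,.048),onz(a,s,.048))
P=np.array(P);print("mean",P.mean(0),tri(b,T.mean(0),a,S.mean(0)))
for z,f,Q in((.048,b,T),(.048,a,S)):
  q=np.array([onz(f,u,z) for u in Q]);d=(q[0]+q[1]-q[2]-q[3]);print(q.mean(0),"yaw",np.arctan2(d[1],d[0]),np.linalg.norm(d)/2,np.linalg.norm(q[0]+q[3]-q[1]-q[2])/2)
M=[]
for n,f,box in(("top",b,(180,110,270,250)),("scene",a,(310,245,440,335))):
  h=cv2.cvtColor(f["img"],cv2.COLOR_RGB2HSV);m=cv2.inRange(h,(26,190,120),(34,255,255));k=np.zeros_like(m);k[box[1]:box[3],box[0]:box[2]]=255;m&=k
  c=max(cv2.findContours(m,0,1)[0],key=cv2.contourArea);q=cv2.boxPoints(cv2.minAreaRect(c));print(n,cv2.contourArea(c),q.tolist())
  mm=np.zeros_like(m);cv2.drawContours(mm,[c],-1,255,-1);ys,xs=np.nonzero(mm)
  W=np.array([onz(f,(x,y),.012)[:2] for x,y in zip(xs,ys)]);r=cv2.minAreaRect((W*1000).astype(np.float32));print("card",W.mean(0),r)
  M.append((xs.mean(),ys.mean()))
print(tri(b,M[0],a,M[1]))
for l in("wagon_blue","wagon_green"):
  for n in("scene","top"):print(l,n,[x["centre"] for x in nets.pinpoint(n,l)[:1]])
save(b,"t3.png",(180,105,270,245),4)
E
```

```text
[ 0.5587 -0.1886  0.0524] 0.0015 [ 0.5602 -0.1898  0.048 ] [ 0.5565 -0.1909  0.048 ]
[ 0.5725 -0.2196  0.0518] 0.0053 [ 0.5753 -0.2224  0.048 ] [ 0.5696 -0.2199  0.048 ]
[ 0.5104 -0.2454  0.0463] 0.0042 [ 0.5115 -0.2467  0.048 ] [ 0.5101 -0.2421  0.048 ]
[ 0.4977 -0.214   0.0459] 0.0019 [ 0.4979 -0.2143  0.048 ] [ 0.4982 -0.2116  0.048 ]
mean [ 0.5348 -0.2169  0.0491] (array([ 0.5349, -0.217 ,  0.0485]), np.float64(0.003089303844158492))
[ 0.5362 -0.2183  0.048 ] yaw 0.3690051210551518 0.06759625604072288 0.035476959039361496
[ 0.5336 -0.2161  0.048 ] yaw 0.3485913665990287 0.0626868964676207 0.032278914621741796
top 449.0 [[211.2941436767578, 189.82354736328125], [218.64707946777344, 160.41177368164062], [234.4117889404297, 164.35293579101562], [227.05885314941406, 193.76470947265625]]
card [0.5519 0.2177] ((551.9400024414062, 217.92684936523438), (40.054561614990234, 75.13709259033203), 79.01854705810547)
scene 384.5 [[358.00006103515625, 288.0000305175781], [384.00006103515625, 275.0000305175781], [390.60003662109375, 288.2000427246094], [364.60003662109375, 301.2000427246094]]
card [0.5513 0.2195] ((550.870849609375, 219.55274963378906), (38.941471099853516, 74.38273620605469), 78.5259017944336)
(array([0.5515, 0.2186, 0.0111]), np.float64(0.0016555656158962393))
wagon_blue scene [[0.6407, 0.2004, 0.0113]]
wagon_blue top [[0.6424, 0.1995, 0.0111]]
wagon_green scene [[0.4604, 0.2332, 0.0129]]
wagon_green top [[0.465, 0.2356, 0.0099]]
```

View pics/t3.png

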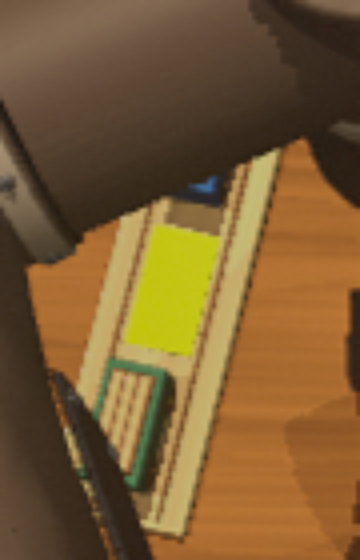

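The card is clear in the crop, with its centre at about (172,290) and green just below it. It measures (0.5516, 0.2186, 0.011) with yaw -0.195, and the blue-green line agrees. The wagon is at (0.535, -0.217), top z 0.049 and yaw 0.36. The grasp needs tool yaw -2.78.

```bash
python3 -m creep '{"translation":[[0,-45,0],[0,-45,0],[0,-45,0],[0,-45,0],[1,-45,0],[1,-43,0],[0,0,0],[0,0,0]],"spin":[-0.143,-0.143,-0.143,-0.143,-0.143,-0.143,-0.143,-0.143],"gripper":[0.68,0.68,0.68,0.68,0.68,0.68,0.68,0.68]}'
python3 -m creep '{"translation":[[0,0,0],[0,0,-30],[0,0,-30],[0,0,0]],"spin":[-0.143,0,0,0],"gripper":[0.68,0.68,0.68,0.68]}'
```

```text
t: 10.15
eef_pos: [0.5341, -0.224, 0.2456]
ee_rot: [3.141, -0.001, -2.653]
force: [-0.5, 0.7, 0.4]
width: 0.0599
gripper_force: 0.0
t: 10.55
eef_pos: [0.5319, -0.2217, 0.1822]
ee_rot: [3.138, -0.006, -2.788]
force: [-0.8, -0.5, -0.1]
width: 0.0596
gripper_force: 0.0
```

```bash
python3 -m creep '{"translation":[[3,5,0],[0,0,-35],[0,0,-35],[0,0,-35],[0,0,0]],"spin":[0,0,0,0,0],"gripper":[0.68,0.68,0.68,0.68,0.68]}'
```

```text
t: 11.05
eef_pos: [0.5359, -0.2167, 0.0787]
ee_rot: [3.139, -0.005, -2.788]
force: [-1.0, -0.6, -0.0]
width: 0.0596
gripper_force: 0.0
```

```bash
python3 -m creep '{"translation":[[0,0,-15],[0,0,-15],[0,0,-12],[0,0,-11],[0,0,0],[0,0,0]],"spin":[0,0,0,0,0,0],"gripper":[0.68,0.68,0.68,0.68,0.68,0.68]}'
python3 -m creep '{"translation":[[0,0,0],[0,0,0],[0,0,0],[0,0,0],[0,0,0],[0,0,0],[0,0,0]],"spin":[0,0,0,0,0,0,0],"gripper":[0.3,0.3,0.3,0.3,0.3,0.3,0.3]}' 20
```

```text
t: 11.65
eef_pos: [0.5379, -0.2174, 0.0287]
ee_rot: [-3.141, 0.0, -2.788]
force: [-0.1, -0.2, -0.2]
width: 0.0599
gripper_force: 0.0
t: 12.35
eef_pos: [0.5376, -0.2174, 0.0284]
ee_rot: [-3.141, 0.0, -2.788]
force: [-1.0, 0.5, 3.2]
width: 0.0361
gripper_force: 19.9
```

```bash
python3 -m creep '{"translation":[[0,0,20],[0,0,30],[0,0,40],[0,0,45],[0,0,45],[0,20,20],[0,45,0],[0,45,0]],"spin":[0,0,0,0,0,0,0,0],"gripper":[0.3,0.3,0.3,0.3,0.3,0.3,0.3,0.3]}'
python3 -m creep '{"translation":[[0,45,0],[0,45,0],[0,45,0],[0,45,0],[0,45,0],[0,40,0],[0,0,0],[0,0,0]],"spin":[-0.1,-0.1,-0.1,-0.1,-0.1,-0.05,0,0],"gripper":[0.3,0.3,0.3,0.3,0.3,0.3,0.3,0.3]}'
python3 - <<'E'
from h import *
np.set_printoptions(precision=4,suppress=True)
a=cams.grab_frame("scene");b=cams.grab_frame("top");s=get_state();X=s["eef_pos"];print(X,s["width"],s["ee_rot"],proj(a,X),proj(b,X))
u=proj(a,X).astype(int);save(a,"s4.png",(u[0]-60,u[1]-50,u[0]+60,u[1]+50),6)
for n,f in (("scene",a),("top",b)):
  for l in ("wagon_red","flap_left_edge","flap_right_edge"):
    for d in nets.pinpoint(n,l)[:3]: print(l,n,d["confidence"],np.array(d["centre"]))
E
```

```text
t: 13.15
eef_pos: [0.5373, -0.1066, 0.2286]
ee_rot: [3.141, 0.001, -2.79]
force: [1.3, 1.0, -1.4]
width: 0.0356
gripper_force: 19.9
t: 13.95
eef_pos: [0.5369, 0.1585, 0.2274]
ee_rot: [-3.141, -0.001, 2.948]
force: [0.4, -0.5, -0.4]
width: 0.0358
gripper_force: 19.9
[0.5371 0.157  0.2277] 0.035952569358733845 [-3.141  -0.0007  2.9456] [368.194 221.748] [234.4501 161.899 ]
wagon_red scene 0.54 [0.534  0.1552 0.2003]
flap_left_edge scene 0.98 [ 0.5054 -0.0834  0.1096]
flap_left_edge scene 0.84 [0.2417 0.2686 0.0792]
flap_left_edge scene 0.79 [ 0.2789 -0.2353  0.0831]
flap_right_edge scene 0.95 [ 0.2754 -0.2773  0.082 ]
flap_right_edge scene 0.84 [0.2379 0.2168 0.0796]
flap_right_edge scene 0.57 [ 0.5305 -0.3975  0.1141]
wagon_red top 0.74 [0.5367 0.1593 0.2009]
flap_left_edge top 0.97 [ 0.282  -0.2353  0.0797]
flap_left_edge top 0.95 [ 0.5074 -0.0895  0.1164]
flap_left_edge top 0.59 [0.2384 0.2681 0.0864]
flap_right_edge top 0.97 [0.2373 0.2227 0.0814]
flap_right_edge top 0.74 [ 0.2746 -0.2784  0.0794]
flap_right_edge top 0.57 [ 0.533  -0.3928  0.1151]
```

View pics/s4.png

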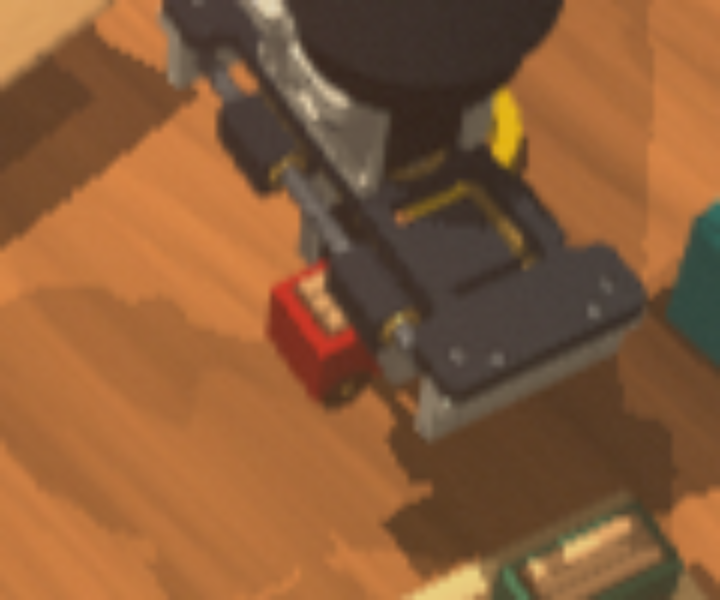

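The crop shows the wagon held level between the fingers at about (325,330), and green clear below at (590,560). Its offset along its length from the TCP is about -2 mm, so the TCP target is (0.5536, 0.218).

```bash
python3 -m creep '{"translation":[[8,30,0],[8,31,0],[0,0,-30],[0,0,-40],[0,0,-40],[0,0,0],[0,0,0]],"spin":[0,0,0,0,0,0,0],"gripper":[0.3,0.3,0.3,0.3,0.3,0.3,0.3]}'
```

```text
t: 15.05
eef_pos: [0.5538, 0.2183, 0.1187]
ee_rot: [-3.14, -0.0, 2.946]
force: [1.0, 0.4, 0.3]
width: 0.0356
gripper_force: 19.9
```

```bash
python3 - <<'E'
from h import *
for n in("scene","top"):
  cams.grab_frame(n);print(n,[(d["confidence"],d["centre"]) for d in nets.pinpoint(n,"wagon_red")[:2]])
E
python3 -m creep '{"translation":[[0,0,-25],[0,0,-25],[0,0,-15],[0,0,-9],[0,0,0],[0,0,0]],"spin":[0,0,0,0,0,0],"gripper":[0.3,0.3,0.3,0.3,0.3,0.3]}'
```

```text
scene [(0.57, [0.5515, 0.222, 0.0949])]
top [(0.58, [0.5482, 0.2182, 0.0139]), (0.5, [0.5552, 0.2213, 0.0938])]
t: 15.85
eef_pos: [0.5542, 0.2191, 0.0453]
ee_rot: [3.141, 0.001, 2.946]
force: [0.2, -0.5, -0.8]
width: 0.0358
gripper_force: 19.9
```

```bash
python3 -m creep '{"translation":[[0,-1,-4],[0,0,-2],[0,0,0],[0,0,0]],"spin":[0,0,0,0],"gripper":[0.3,0.3,0.3,0.3]}'
python3 -m creep '{"translation":[[0,0,-1],[0,0,0],[0,0,0]],"spin":[0,0,0],"gripper":[0.3,0.3,0.3]}'
python3 -m creep '{"translation":[[0,0,-1],[0,0,0],[0,0,0]],"spin":[0,0,0],"gripper":[0.3,0.3,0.3]}'
```

```text
t: 16.25
eef_pos: [0.5535, 0.2177, 0.0383]
ee_rot: [3.141, 0.0, 2.945]
force: [0.1, 0.7, -0.8]
width: 0.0357
gripper_force: 19.9
t: 16.55
eef_pos: [0.5534, 0.2176, 0.0371]
ee_rot: [-3.142, -0.0, 2.945]
force: [-0.3, 0.8, -1.7]
width: 0.0355
gripper_force: 19.9
t: 16.85
eef_pos: [0.5536, 0.2177, 0.0364]
ee_rot: [3.141, 0.0, 2.946]
force: [-1.0, 0.5, 2.3]
width: 0.0357
gripper_force: 19.9
```

Contact is showing: force went from -1.7 to +2.3 N, at the expected height. Release, lift away and look.

```bash
python3 -m creep '{"translation":[[0,0,0],[0,0,0],[0,0,0],[0,0,0],[0,0,10],[0,0,20],[0,0,40],[0,0,40]],"spin":[0,0,0,0,0,0,0,0],"gripper":[0.65,0.65,0.65,0.65,0.65,0.65,0.65,0.65]}'
python3 -m creep '{"translation":[[0,-20,45],[0,-50,30],[0,-50,0],[0,-50,0],[0,-50,0],[0,-50,0],[0,-20,0],[0,0,0]],"spin":[0,0,0,0,0,0,0,0],"gripper":[0.65,0.65,0.65,0.65,0.65,0.65,0.65,0.65]}'
python3 - <<'E'
from h import *
np.set_printoptions(precision=4,suppress=True)
a=cams.grab_frame("scene");b=cams.grab_frame("top")
for l in ("wagon_red","wagon_blue","wagon_green","flap_left_edge","flap_right_edge","glue"):
  for n in("scene","top"): print(l,n,[np.array(d["centre"]) for d in nets.pinpoint(n,l)[:3]])
for f,box in((b,(180,110,270,250)),(a,(310,245,440,335))):
  h=cv2.cvtColor(f["img"],cv2.COLOR_RGB2HSV);m=cv2.inRange(h,(0,190,90),(6,255,255))|cv2.inRange(h,(174,190,90),(180,255,255));k=np.zeros_like(m);k[box[1]:box[3],box[0]:box[2]]=255;m&=k
  ys,xs=np.nonzero(m);print(len(xs),cv2.minAreaRect(np.float32([onz(f,(x,y),.056)[:2]*1000 for x,y in zip(xs,ys)])))
A=cv2.resize(b["img"][100:250,170:280],None,fx=3.5,fy=3.5);B=cv2.resize(a["img"][240:340,300:440],(int(140*2.8),int(100*3.5)))
im=np.zeros((525,780,3),np.uint8);im[:,:385]=A[:525];im[:350,386:778]=B;cv2.imwrite("pics/f.png",im[...,::-1])
E
```

```text
t: 17.65
eef_pos: [0.5531, 0.2173, 0.1475]
ee_rot: [-3.14, -0.001, 2.946]
force: [0.7, -0.1, 0.7]
width: 0.0571
gripper_force: 0.0
t: 18.45
eef_pos: [0.553, -0.068, 0.2176]
ee_rot: [-3.142, 0.0, 2.942]
force: [-0.4, 0.8, 0.3]
width: 0.0569
gripper_force: 0.0
wagon_red scene [array([0.5531, 0.219 , 0.0116])]
wagon_red top []
wagon_blue scene [array([ 0.5328, -0.3989,  0.1142]), array([0.6431, 0.2021, 0.01  ])]
wagon_blue top []
wagon_green scene [array([0.4619, 0.2367, 0.0139])]
wagon_green top []
flap_left_edge scene [array([0.2414, 0.2681, 0.0813]), array([ 0.2794, -0.2323,  0.082 ])]
flap_left_edge top [array([ 0.2817, -0.2344,  0.0803]), array([ 0.5081, -0.0911,  0.1139]), array([0.2391, 0.2672, 0.086 ])]
flap_right_edge scene [array([ 0.533 , -0.3974,  0.1163]), array([ 0.2746, -0.2798,  0.0826]), array([0.2398, 0.2191, 0.0825])]
flap_right_edge top [array([ 0.534 , -0.3965,  0.1141]), array([ 0.2752, -0.2802,  0.0818])]
glue scene [array([0.7441, 0.0441, 0.0055])]
glue top []Traceback (most recent call last):
  File "<stdin>", line 8, in <module>
cv2.error: OpenCV(4.12.0) /io/opencv/modules/imgproc/src/convhull.cpp:143: error: (-215:Assertion failed) total >= 0 && (depth == CV_32F || depth == CV_32S) in function 'convexHull'
```

```bash
python3 -m creep '{"translation":[[0,-45,10],[0,-45,10],[0,-45,10],[0,-45,10],[0,-30,0],[0,0,0]],"spin":[0.1,0.1,0.1,0.1,0.1,0],"gripper":[0.65,0.65,0.65,0.65,0.65,0.65]}'
python3 - <<'E'
from h import *
np.set_printoptions(precision=4,suppress=True)
a=cams.grab_frame("scene");b=cams.grab_frame("top")
for l in ("wagon_red","wagon_blue","wagon_green"):
  for n in("scene","top"): print(l,n,[np.array(d["centre"]) for d in nets.pinpoint(n,l)[:3]])
for f,box in((b,(180,110,270,250)),(a,(310,245,440,335))):
  h=cv2.cvtColor(f["img"],cv2.COLOR_RGB2HSV);m=cv2.inRange(h,(0,170,60),(6,255,255))|cv2.inRange(h,(174,170,60),(180,255,255));k=np.zeros_like(m);k[box[1]:box[3],box[0]:box[2]]=255;m&=k
  ys,xs=np.nonzero(m);print(len(xs),len(xs) and cv2.minAreaRect(np.float32([onz(f,(x,y),.056)[:2]*1000 for x,y in zip(xs,ys)])))
A=cv2.resize(b["img"][100:250,170:280],(385,525));B=cv2.resize(a["img"][240:340,300:440],(392,280))
im=np.zeros((525,780,3),np.uint8);im[:,:385]=A;im[:280,386:778]=B;cv2.imwrite("pics/f.png",im[...,::-1])
E
```

```text
t: 19.75
eef_pos: [0.553, -0.2786, 0.2565]
ee_rot: [-3.141, -0.001, -2.838]
force: [-0.5, 0.7, -1.6]
width: 0.057
gripper_force: 0.0
wagon_red scene [array([0.5546, 0.2177, 0.0122])]
wagon_red top [array([0.5506, 0.2198, 0.0088])]
wagon_blue scene [array([0.641 , 0.1994, 0.0095])]
wagon_blue top []
wagon_green scene [array([0.462 , 0.2343, 0.0142])]
wagon_green top [array([0.4653, 0.2339, 0.0108])]
161 ((550.5709228515625, 216.5572967529297), (35.07576370239258, 74.4661636352539), 79.40030670166016)
139 ((555.9442138671875, 222.57379150390625), (39.463401794433594, 77.86725616455078), 79.9159164428711)
```

View pics/f.png

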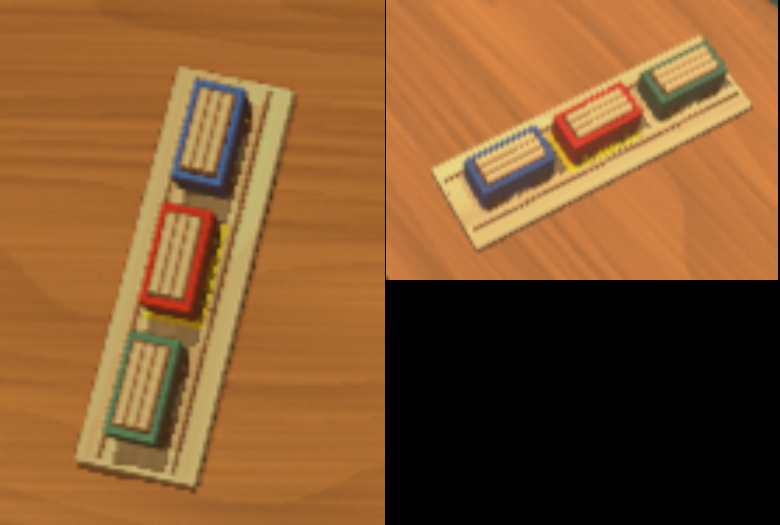

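The picture shows red at (180,258), in line with blue at (212,135) and green at (145,388), evenly spaced and on the card. The networks put it about 1 mm from the card's centre, and both flaps are at about 2.5 rad or more.

```bash
python3 -c "
from station import arm
print(arm.job_done())"
```

```text
the job is handed in; nothing more can be done
None
```

The job is handed in at about 20 s of the 69 s allowed: both flaps are folded outward to about 2.5 rad, the red wagon stands on the yellow card about 1 mm off centre and in line, and the blue and green wagons and the glue bottle show no measurable shift; the verdict itself was not reported back.

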